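# Load the curing plate and set its dial

## Task

First turn the curing plate's dial fully back to off (the white dot). With it off, take every brass cup there is out of the forming die and seat each one flat in its own nest of the plate with its hollow side up, turning over those that lie upside down; then turn the dial until its white pointer lines up with the brass wedge. Do not knock over the glass jar.

Things in the scene. Friction and masses are not known exactly. Their poses are not given: they have to be found in the camera images.
- cup1: pressed plain brass cup: a rectangular open tray 40 mm long (its x) by 34 mm wide (its y) by 20 mm high, walls and floor 3 mm thick, about 80 g. Origin: centre of the OUTSIDE of its floor; its z points from the floor to the open side, so z up = hollow up, z down = upside down (closed floor on top, origin 20 mm above what it lies on). None when this cup is not there.
- cup2: pressed plain brass cup: a rectangular open tray 40 mm long (its x) by 34 mm wide (its y) by 20 mm high, walls and floor 3 mm thick, about 80 g. Origin: centre of the OUTSIDE of its floor; its z points from the floor to the open side, so z up = hollow up, z down = upside down (closed floor on top, origin 20 mm above what it lies on). None when this cup is not there.
- cup3: pressed plain brass cup: a rectangular open tray 40 mm long (its x) by 34 mm wide (its y) by 20 mm high, walls and floor 3 mm thick, about 80 g. Origin: centre of the OUTSIDE of its floor; its z points from the floor to the open side, so z up = hollow up, z down = upside down (closed floor on top, origin 20 mm above what it lies on). None when this cup is not there.
- cup4: pressed plain brass cup: a rectangular open tray 40 mm long (its x) by 34 mm wide (its y) by 20 mm high, walls and floor 3 mm thick, about 80 g. Origin: centre of the OUTSIDE of its floor; its z points from the floor to the open side, so z up = hollow up, z down = upside down (closed floor on top, origin 20 mm above what it lies on). None when this cup is not there.
- die: open forming die: dark steel block 150 (its x) by 170 mm (its y), 30 mm high, fixed. Four cavities 44 (x) by 38 mm (y), 6 mm deep, at x = +-32, y = +-43 mm; a cup in one lies 24 mm above the bench, hollow up or upside down, its length along the die's x, and stands 14 mm out. Cups start in some of the cavities. Origin: centre of its underside. It may be left or right of the pad.
- plate: curing plate: grey box with a bare aluminium top, 180 mm (its x) by 210 mm (its y), 36 mm high, fixed; three nests and, in the fourth corner at x = -45, y = -52 mm, the black dial. Origin: centre of its underside.
- nest0 (a point): centre of the bottom of a nest in the curing plate's top: pocket 46 (plate x) by 40 mm (plate y), 5 mm deep, bottom 31 mm above the bench; empty at the start. A seated cup has its length along the plate's x (either way round), its origin here, and stands 15 mm out. This one: x = -38, y = +54 mm in the plate's frame.
- nest1 (a point): centre of the bottom of a nest in the curing plate's top: pocket 46 (plate x) by 40 mm (plate y), 5 mm deep, bottom 31 mm above the bench; empty at the start. A seated cup has its length along the plate's x (either way round), its origin here, and stands 15 mm out. This one: x = +38, y = +54 mm in the plate's frame.
- nest2 (a point): centre of the bottom of a nest in the curing plate's top: pocket 46 (plate x) by 40 mm (plate y), 5 mm deep, bottom 31 mm above the bench; empty at the start. A seated cup has its length along the plate's x (either way round), its origin here, and stands 15 mm out. This one: x = +50, y = -52 mm in the plate's frame.
- dial (a joint): angle of the dial: 0 = off, at its stop, pointer at the white dot, towards the plate's -x; grows to 2.8 rad as it is turned clockwise seen from above (pointer direction in the plate's frame = pi - angle, anticlockwise from the plate's x). Friction 0.05 N m, stays where it is left.
- dial_grip (a point): on the dial's vertical axis, 64 mm above the bench, at the height to grip: the grip is an upright black bar 44 mm long, 14 mm thick, from 45 to 75 mm above the bench, over a disc of radius 22 mm; this point's x axis lies along the bar, pointing away from the pointer end.
- dial_tip (a point): tip of the dial's white pointer, 30 mm from the axis, turns with the dial.
- setmark: brass wedge fixed on the rim of the dial's scale, 32 to 46 mm from the axis, 3 mm high: the mark to set the dial to. Origin on the dial's axis at the level of the scale; its x points from the axis through the wedge. Always 1.2 to 2.5 rad clockwise of off.
- mark_tip (a point): point in front of the wedge, 30 mm from the dial's axis, on the line from the axis to the wedge: dial_tip lies here when the dial is set.
- pad: thin dark rubber pad fixed to the bench, 150 mm (x) by 140 mm (y), 4 mm high, clear: room to put a cup down and turn it over. Origin: centre of its underside.
- jar: open green glass jar, 56 mm across, 70 mm high, standing beyond the pad; not to be knocked over. Origin: centre of its underside.

How it is judged:
By the outcome, as a careful person would: the job done as asked, in the order asked, and still so for the second after the job is handed in, with the robot touching nothing.
Of cup1, cup2, cup4 only 1 to 2 are there at a start; the rules pass over those that are not, and their reading is None.
At some moment in a run one of cup1, cup2, cup3, cup4 may be knocked a few centimetres aside while the robot is not near it.
Once in a run the grip may slacken for a moment while it holds something.
It also fails if it takes over 210 s, if anything falls off the work surface, if the arm or the gripper's body presses on something with over 40 N, if the wrist force passes 120 N, or if a joint passes its speed limit or range.

## Robot

A 7-joint arm with a two-finger parallel gripper is mounted at the origin on the work surface. World frame = base frame: x ahead of the robot, y to its left, z up, the work surface at z = 0. Lengths are in m, angles in rad, forces in N, time in s.
With the tool pointing down it reaches from about 0.425 to 0.925 m from the base axis. Payload 6.8 kg.
Tool frame: the origin (TCP) lies on the front face of the gripper's body, between the roots of the fingers; the fingertips stand 73 mm ahead of it and the grasp point (between the pads) lies 54 mm ahead of it (env.nose_length is the distance from the TCP to the fingertips, in m); z points along the fingers, y is the line along which they close (so a half turn about z gives the same grasp; the last joint's range is limited). The gripper opens to 85 mm and grips with 20 to 120 N. Pads are 22 mm wide; open, the fingers measure 114 mm over their backs; the gripper's body (76 mm by 85 mm) begins 54 mm behind the grasp point. The pads swing forward as they close: fully open they stand 13 mm farther back than shut.
Start: joints at [-1.303, 0.477, 0.022, 1.555, -0.011, 1.109, -0.083], TCP at [0.248, 0.628, 0.304] pointing down, gripper open.
Joint ranges: [-2.96, 2.96], [-0.34, 2.1], [-1.41, 1.46], [0.24, 2.44], [-1.37, 4.51], [0.17, 1.92], [-2.96, 2.96]. Speed limits (rad/s): [2.39, 2.39, 3.14, 3.14, 3.14, 3.14, 3.14].

## Interface

Orientations are given as a unit quaternion [w, x, y, z].
In Python, from cell import env, kin, camera, calibration, job gives the robot as it stands. The module is installed in compiled form; this text tells all that it offers. Calls block until the motion is done:
- env.reach(position, orientation): joint-space move of the TCP to a pose.
- env.movel(position, velocity=0.15, rot=None, stop_force=None): straight line of the TCP; rot=None keeps the orientation; velocity is the mean speed in m/s. With stop_force (N) it stops when the force on the tool has changed by that much, and returns True; else False.
- env.goto_joints(angles): joint-space move.
- env.grip(opening, f_grip=None): finger opening in m; f_grip is the grip in N (None keeps the last); returns when the fingers have stopped.
- env.dwell(seconds).
- kin.inverse_kinematics(position, orientation): joint angles nearest the present ones, or None.
- env.get_state(): the state.
- camera(name): name is "side" or "top" or "wrist"; returns (picture, depth): 400x640x3 uint8, blue, green, red; 400x640 float32, m along the optical axis (not along the pixel's ray), 0 where there is no reading.
- calibration(name): a dict with "fx", "fy", "cx", "cy" (pixels), "rvec" (rotation vector, rad) and "tvec" (3), from world to camera coordinates, as OpenCV has them. Camera axes: x right, y down, z forward; pixel columns grow to the right and rows downward; lengths in m; the calibration is good to about 2 mm. A picture is of the moment at which its call begins: read the wrist's pose just before it. calibration takes no time and is no camera call; for the wrist camera it gives the pose at the moment of the call.
A pose or a line that the arm cannot do raises env.PlanningError and nothing moves.
- job.job_done(): hands the job in; it is judged then, once.
The state is a dict: "time": time; "qpos": joint angles; "joint_velocities": joint speeds; "joint_torque": joint torques, N m; "tcp_pos": TCP position; "orientation": TCP orientation; "force": force on the tool from outside, world axes, zero at the start; "torque": the same for the moment, N m; "opening": finger opening in m; "gripper_force": force on a finger pad.
Only numpy, scipy, OpenCV 4.12 (cv2) and the standard library are available. Lean on these libraries where they do the work, as an engineer would, in place of code of your own. Each camera call takes 0.05 s, during which the arm holds its last target. There are 200 camera calls.

## Working session

There is one attempt and no reset: what is moved stays moved. The work goes in short steps, each a Python script; the robot and the scene stay as the last script left them, time stands still between calls to the robot, and variables do not carry over. Pictures are saved under pics/ and viewed, at most 14 in all, crops included, and the job is handed in when it is done.

```bash
mkdir -p pics; ls; python3 - <<'E'
from cell import env,kin,camera,calibration,job
import cv2,numpy as np
for n in ["top","side","wrist"]:
    c=calibration(n); p,d=camera(n); cv2.imwrite(f"pics/{n}0.png",p); np.save(f"pics/{n}0.npy",d)
    R=cv2.Rodrigues(np.array(c["rvec"],float))[0]; print(n,c["fx"],c["cx"],c["cy"],"pos",-R.T@np.array(c["tvec"]).ravel(),"axes",R.round(2).tolist())
s=env.get_state(); print(s["time"],s["tcp_pos"],s["orientation"],s["opening"],env.nose_length)
E
```

```text
pics
top 490.5969066778803 321.3813079360398 198.4104964456877 pos [0.36413589 0.01511491 1.08611735] axes [[-0.04, -1.0, -0.01], [-0.98, 0.04, -0.21], [0.21, -0.0, -0.98]]
side 443.4490877382563 322.0375132454916 202.78462804992438 pos [ 0.42911972 -0.73944963  0.78908372] axes [[0.98, -0.21, -0.02], [-0.15, -0.67, -0.72], [0.14, 0.71, -0.69]]
wrist 283.01902292659946 320.07230327969415 196.9936133162823 pos [0.17969891 0.65329543 0.37390658] axes [[0.37, 0.93, -0.0], [0.89, -0.35, 0.28], [0.26, -0.11, -0.96]]
0.15 [0.2476285  0.62757302 0.30312294] [-7.95379517e-05  1.86785895e-01  9.82400378e-01 -7.21421591e-04] 0.0856298124112969 0.0726
```

View pics/top0.png

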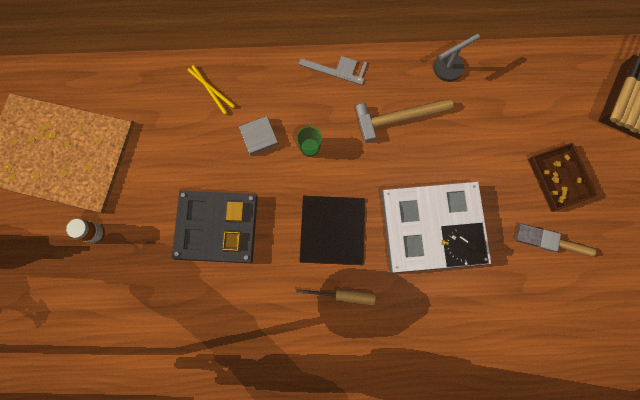

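View pics/side0.png

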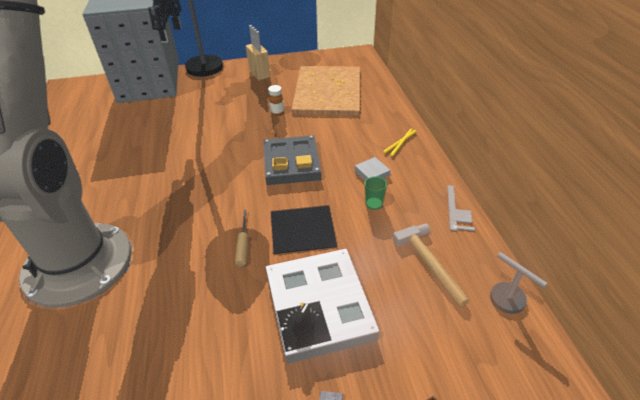

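The top view shows the die left (≈215,227) with two cups: one upside down at (234,211) and one hollow up at (231,241). The pad is at (333,230), the plate at (437,227) with its dial at (465,245), and the jar at (310,140). The side view agrees.

```bash
cat > h.py <<'E'
from cell import env,kin,camera,calibration,job
import cv2,numpy as np
from scipy.spatial.transform import Rotation as Ro
def cal(n):
    c=calibration(n); return c,cv2.Rodrigues(np.array(c["rvec"],float))[0],np.array(c["tvec"],float).ravel()
def ray(uv,z,C):
    c,R,t=C; uv=np.atleast_2d(np.array(uv,float)); o=-R.T@t
    d=np.c_[(uv[:,0]-c["cx"])/c["fx"],(uv[:,1]-c["cy"])/c["fy"],np.ones(len(uv))]@R
    return o+d*((z-o[2])/d[:,2])[:,None]
def proj(P,C):
    c,R,t=C; q=np.atleast_2d(P)@R.T+t; return np.c_[q[:,0]/q[:,2]*c["fx"]+c["cx"],q[:,1]/q[:,2]*c["fy"]+c["cy"]]
def rect(mask):
    mask=cv2.morphologyEx(mask.astype(np.uint8),cv2.MORPH_OPEN,np.ones((3,3)))
    return [c for c in sorted(cv2.findContours(mask,cv2.RETR_EXTERNAL,cv2.CHAIN_APPROX_NONE)[0],key=cv2.contourArea,reverse=True) if cv2.contourArea(c)>25]
def fit(c,z,C):
    "min-area rectangle of a contour cast on plane z: centre, yaw of first side in (-45,45] deg, (len along ~x, ~y)"
    p=ray(c.reshape(-1,2),z,C)[:,:2]; (ctr,(w,h),a)=cv2.minAreaRect((p*1000).astype(np.float32))
    a=(a+45)%90-45 if True else a
    b=cv2.boxPoints((ctr,(w,h),a)); r=np.radians(a); e=np.array([np.cos(r),np.sin(r)])
    f=np.array([-e[1],e[0]]); return np.array(ctr)/1000,a,(np.ptp(p@e)*1000,np.ptp(p@f)*1000)
def Q(yaw,tilt=0):
    "tool down, its closing line y at world angle yaw+90deg, then tilted by tilt about that line"
    r=Ro.from_euler('z',yaw)*Ro.from_euler('y',tilt)*Ro.from_euler('x',np.pi)
    q=r.as_quat(); return np.array([q[3],*q[:3]])
def st(): 
    s=env.get_state(); return s["time"],np.round(s["tcp_pos"],4),round(s["opening"],4),np.round(s["force"],1)
E
python3 - <<'E'
from h import *
p=cv2.imread("pics/top0.png"); C=cal("top"); hsv=cv2.cvtColor(p,cv2.COLOR_BGR2HSV)
H,S,V=[hsv[...,i].astype(int) for i in range(3)]
def roi(m,u0,u1,v0,v1):
    o=np.zeros_like(m); o[v0:v1,u0:u1]=m[v0:v1,u0:u1]; return o
m=roi((S<60)|(V<45),370,505,170,285); c=rect(m)[0]; print("plate",fit(c,.036,C))
m=roi((S<90),165,265,180,270)|roi((H>18)&(H<32)&(S>120)&(V>90),165,265,180,270); c=rect(m)[0]; print("die",fit(c,.030,C))
m=roi((V<50),290,375,185,275); print("pad",fit(rect(m)[0],.004,C))
m=roi((H>18)&(H<32)&(S>120)&(V>90),165,265,180,270)
for c in rect(m): print("cup",fit(c,.044,C), cv2.boundingRect(c))
m=roi((H>40)&(H<90)&(S>100),280,340,110,170); print("jar",fit(rect(m)[0],.05,C))
d=np.load("pics/top0.npy"); 
cc,R,t=C
for u,v in [(437,200),(200,227),(234,211),(333,230),(231,241)]:
    q=R.T@(d[v,u]*np.array([(u-cc["cx"])/cc["fx"],(v-cc["cy"])/cc["fy"],1])-t); print(u,v,q.round(4))
cv2.imwrite("pics/t1.png",cv2.resize(p[170:285,370:505],None,fx=5,fy=5,interpolation=cv2.INTER_CUBIC))
E
```

```text
plate (array([ 0.51441467, -0.23028596]), 3.0045835971832275, (np.float64(180.41104184455398), np.float64(213.77222087708077)))
die (array([0.53344409, 0.24750533]), -4.8318939208984375, (np.float64(149.8842139240452), np.float64(171.4353046951962)))
pad (array([ 0.52026202, -0.00928407]), -4.52178955078125, (np.float64(147.2949825655389), np.float64(138.1264640781037)))
cup (array([0.5630365 , 0.20245126]), -2.0731964111328125, (np.float64(37.35145973165377), np.float64(34.468689120563916))) (226, 202, 17, 18)
jar (array([0.70964069, 0.02856366]), -30.312137603759766, (np.float64(63.42148926266644), np.float64(38.555853020634686)))
437 200 [ 0.5717 -0.2393  0.0365]
200 227 [0.532  0.2792 0.0284]
234 211 [0.5621 0.2026 0.0428]
333 230 [ 0.5184 -0.0107  0.0049]
231 241 [0.4996 0.2125 0.0235]
```

View pics/t1.png

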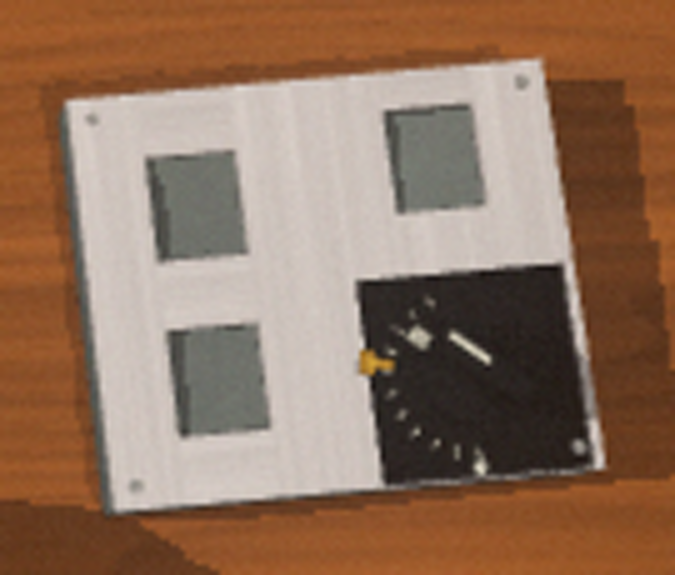

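The crop shows the pointer tip at (418,338), the wedge at (375,362) and the off dot at (480,465), with all three nests empty. Next I check which tool tilts are feasible and take a closer wrist view.

```bash
python3 - <<'E'
from h import *
pc=np.array([.5144,-.2303]); r=np.radians(3.0); Rz=np.array([[np.cos(r),-np.sin(r)],[np.sin(r),np.cos(r)]])
dial=pc+Rz@[-.045,-.052]; print("dial",dial)
print("yaw ranges over dial, q7:")
for y in range(-180,180,30):
    q=kin.inverse_kinematics([*dial,.12],Q(np.radians(y))); print(y,None if q is None else q[6].round(2),end=" | ")
print()
for nm,xy,z in [("pad",(.52,-.01),.06),("die",(.563,.2025),.085)]:
  for y in [-180,-135,-90,-45,0,45,90,135]:
    print(nm,y,[t for t in range(-75,76,15) if kin.inverse_kinematics([xy[0],xy[1],z+.02],Q(np.radians(y),np.radians(t))) is not None and kin.inverse_kinematics([xy[0],xy[1],z+.1],Q(np.radians(y),np.radians(t))) is not None])
env.reach([dial[0]-.0,dial[1]+.05,.26],Q(np.radians(0)))
C=cal("wrist");p,d=camera("wrist");cv2.imwrite("pics/w1.png",p)
np.savez("pics/w1.npz",d=d,R=C[1],t=C[2],f=[C[0][k] for k in("fx","fy","cx","cy")])
print("cam",-C[1].T@C[2],st())
E
```

```text
dial [ 0.47218314 -0.28458385]
yaw ranges over dial, q7:
-180 2.47 | -150 2.9 | -120 2.94 | -90 -1.68 | -60 -1.31 | -30 -0.78 | 0 -0.26 | 30 -0.22 | 60 0.46 | 90 0.85 | 120 1.39 | 150 1.86 | 
pad -180 [-60, -45, -30, -15, 0, 15, 30]
pad -135 [-75, -60, -45, -30, -15, 0, 15, 30, 45, 60, 75]
pad -90 [-75, -60, -45, -30, -15, 0, 15, 30, 45, 60, 75]
pad -45 [-75, -60, -45, -30, -15, 0, 15, 30, 45, 60, 75]
pad 0 [-30, -15, 0, 15, 30, 45, 60]
pad 45 [-75, -60, -45, -30, -15, 0, 15, 30, 45, 60, 75]
pad 90 [-75, -60, -45, -30, -15, 0, 15, 30, 45, 60, 75]
pad 135 [-75, -60, -45, -30, -15, 0, 15, 30, 45, 60, 75]
die -180 [-60, -45, -30, -15, 0, 15, 30, 45, 60, 75]
die -135 [-60, -45, -30, -15, 0, 15, 30, 45, 60, 75]
die -90 [-75, -60, -45, -30, -15, 0, 15, 30, 45, 60, 75]
die -45 [-75, -60, -45, -30, -15, 0, 15, 30, 45, 60, 75]
die 0 [-75, -60, -45, -30, -15, 0, 15, 30, 45, 60]
die 45 [-75, -60, -45, -30, -15, 0, 15, 30, 45, 60]
die 90 [-75, -60, -45, -30, -15, 0, 15, 30, 45, 60, 75]
die 135 [-75, -60, -45, -30, -15, 0, 15, 30, 45, 60, 75]
cam [ 0.54409569 -0.23456666  0.33080302] (3.325, array([ 0.4727, -0.2339,  0.2599]), 0.0853, array([0.1, 0.1, 0. ]))
```

View pics/w1.png

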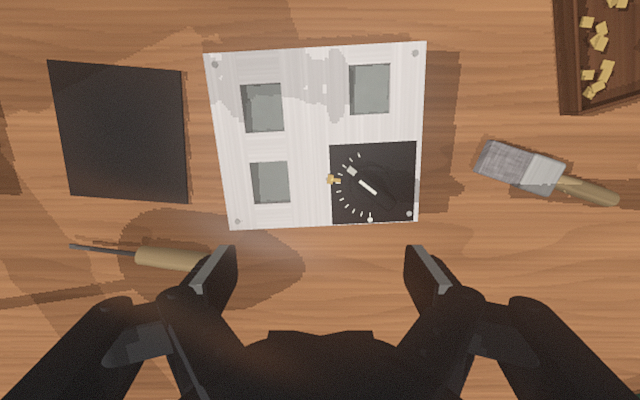

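The wrist view shows the plate with corners near (205,54), (426,41), (417,221) and (230,230). The pointer tip is at (351,170), the wedge at (332,180) and the off dot at (370,218).

```bash
python3 - <<'E'
from h import *
z=np.load("pics/w1.npz"); f=z["f"]; C=(dict(fx=f[0],fy=f[1],cx=f[2],cy=f[3]),z["R"],z["t"])
p=cv2.imread("pics/w1.png"); hsv=cv2.cvtColor(p,cv2.COLOR_BGR2HSV); H,S,V=[hsv[...,i].astype(int) for i in range(3)]
m=np.zeros(H.shape,bool); sl=(slice(35,240),slice(198,432)); m[sl]=((S<60)|(V<40))[sl]
c=rect(m)[0]; fw=fit(c,.036,C); print("plate wrist",fw); ap=cv2.approxPolyDP(c,8,True).reshape(-1,2); print(ap.tolist(), (ray(ap,.036,C)[:,:2]*1000).round(1).tolist())
# plate via pixel corners, nests in both views
def nests(p,C,roi):
    h=cv2.cvtColor(p,cv2.COLOR_BGR2HSV); V=h[...,2].astype(int);S=h[...,1].astype(int); m=np.zeros(V.shape,bool); m[roi]=((V<150)&(V>50)&(S<70))[roi]
    for c in rect(m)[:4]: print("  nest?",[np.round(x,4) for x in fit(c,.036,C)],cv2.contourArea(c))
nests(p,C,(slice(60,215),slice(235,405)))
T=cal("top"); nests(cv2.imread("pics/top0.png"),T,(slice(182,262),slice(392,472)))
# dial marks
pc=fw[0]; r=np.radians(fw[1]); Rz=np.array([[np.cos(r),-np.sin(r)],[np.sin(r),np.cos(r)]])
dial=pc+Rz@[-.045,-.052]; print("dial axis",dial)
def white(roi): 
    m=np.zeros(H.shape,np.uint8); m[roi]=((V>150)&(S<60))[roi]; return m
n,l,s,cen=cv2.connectedComponentsWithStats(white((slice(148,222),slice(335,412))))
for i in range(1,n):
    w=(ray(cen[i],.040,C)[0,:2]-dial)@Rz; print(cen[i].round(1),s[i,4],"r %.1f ang %.3f"%(np.hypot(*w)*1000,(np.pi-np.arctan2(w[1],w[0]))%(2*np.pi)))
m=np.zeros(H.shape,np.uint8); m[165:195,322:345]=((H>15)&(H<35)&(S>110)&(V>90))[165:195,322:345]
q=np.argwhere(m)[:,::-1].mean(0); w=(ray(q,.039,C)[0,:2]-dial)@Rz; print("wedge",q,np.hypot(*w)*1000,np.pi-np.arctan2(w[1],w[0]))
E
```

```text
plate wrist (array([ 0.51376025, -0.23347507]), 3.1038100719451904, (np.float64(181.33064836537017), np.float64(211.4597499821248)))
[[426, 41], [203, 53], [229, 229], [371, 223], [368, 212], [388, 219], [404, 207], [396, 197], [392, 209], [388, 194], [413, 180], [417, 221]] [[609.1, -333.7], [598.3, -124.3], [419.2, -133.0], [426.7, -292.1], [439.8, -288.1], [431.6, -310.8], [445.7, -327.4], [457.1, -317.7], [443.3, -314.4], [460.5, -308.7], [476.1, -334.3], [429.3, -343.3]]
  nest? [array([ 0.4752, -0.286 ]), np.float64(3.1311), array([79.9667, 79.947 ])] 5065.0
  nest? [array([ 0.549 , -0.1771]), np.float64(3.1924), array([45.3471, 39.0059])] 725.0
  nest? [array([ 0.4719, -0.1657]), np.float64(0.3868), array([44.0528,  8.8598])] 267.5
  nest? [array([ 0.5655, -0.2661]), np.float64(1.819), array([44.177 ,  5.8228])] 236.0
  nest? [array([ 0.4747, -0.1802]), np.float64(2.7215), array([45.8254, 39.5651])] 357.5
  nest? [array([ 0.5505, -0.1761]), np.float64(2.7783), array([45.9135, 39.5779])] 344.0
  nest? [array([ 0.5681, -0.2814]), np.float64(2.9659), array([45.8668, 39.3052])] 332.5
dial axis [ 0.47164182 -0.28783532]
[358.4 154.7] 7 r 34.5 ang 2.796
[350.5 159.5] 10 r 34.3 ang 2.523
[343.8 165.9] 8 r 34.7 ang 2.246
[351.4 170.7] 60 r 25.2 ang 2.271
[340.  173.9] 10 r 34.0 ang 1.976
[367.3 187. ] 82 r 3.5 ang 0.866
[337.7 182.5] 11 r 34.2 ang 1.698
[338.  191.1] 10 r 34.3 ang 1.420
[341.4 198.9] 9 r 33.6 ang 1.141
[346.5 205.5] 10 r 33.3 ang 0.860
[353.1 210.6] 9 r 33.3 ang 0.579
[361.2 213.5] 11 r 33.2 ang 0.291
[408.9 213.1] 22 r 54.4 ang 5.387
[369.6 217.8] 33 r 37.2 ang 0.008
[401.5 221. ] 14 r 55.1 ang 5.602
[411. 221.] 1 r 62.6 ang 5.478
wedge [332.6875 179.5625] 39.75879015637423 1.7605088430154319
```

```bash
cat >> h.py <<'E'
PY=np.radians(3.0); PR=np.array([[np.cos(PY),-np.sin(PY)],[np.sin(PY),np.cos(PY)]]); PC=np.array([.5147,-.2328])
DIAL=PC+PR@[-.045,-.052]; NEST=[PC+PR@v for v in ([-.038,.054],[.038,.054],[.050,-.052])]
def marks(tag):
    "look at the dial: blobs of white with radius and angle"
    env.reach([DIAL[0],DIAL[1]+.05,.26],Q(0)); C=cal("wrist"); p,d=camera("wrist"); cv2.imwrite(f"pics/{tag}.png",p)
    h=cv2.cvtColor(p,cv2.COLOR_BGR2HSV); k=((h[...,2]>150)&(h[...,1]<60)).astype(np.uint8)
    n,l,s,cen=cv2.connectedComponentsWithStats(k)
    for i in range(1,n):
        w=(ray(cen[i],.040,C)[0,:2]-DIAL)@PR
        if np.hypot(*w)<.042 and s[i,4]>4: print(s[i,4],"r %.1f ang %.3f"%(np.hypot(*w)*1000,(np.pi-np.arctan2(w[1],w[0]))%(2*np.pi)))
def turn(yaw0,dang,op=.045):
    "grip the dial's bar at yaw0 and turn the tool anticlockwise by dang"
    env.reach([*DIAL,.20],Q(yaw0)); env.grip(op); env.movel([*DIAL,.122],.1,stop_force=15)
    env.grip(.0,40); print("bar",st())
    q=np.array(env.get_state()["qpos"]); n=max(2,int(abs(dang)/.4))
    for i in range(n): q[6]+=dang/n; env.goto_joints(q)
    s=env.get_state(); print("turned",st(),s["torque"])
    env.grip(op); env.movel([*DIAL,.20],.15)
E
python3 - <<'E'
from h import *
turn(np.radians(53.5),2.26+.05); marks("w2"); print(st())
E
```

```text
bar (5.9833, array([ 0.4724, -0.287 ,  0.1227]), 0.0134, array([-2.4,  1.2,  5.7]))
turned (8.5667, array([ 0.4727, -0.2867,  0.1228]), 0.013, array([ 3.7,  3.1, -1.5])) [ 0.56604297 -0.82216961 -1.05575677]
8 r 33.7 ang 2.810
10 r 32.7 ang 2.521
11 r 33.2 ang 2.242
7 r 33.1 ang 1.960
6 r 33.1 ang 1.665
7 r 32.9 ang 1.390
81 r 24.9 ang 6.007
10 r 33.8 ang 1.108
6 r 33.3 ang 0.828
7 r 33.8 ang 0.544
10 r 33.7 ang 0.267
50 r 41.2 ang 6.244
(12.2333, array([ 0.4724, -0.2372,  0.2599]), 0.0449, array([ 0.2,  0.2, -0.1]))
```

```bash
python3 -c "
import cv2;p=cv2.imread('pics/w2.png');cv2.imwrite('pics/w2c.png',cv2.resize(p[130:230,310:430],None,fx=6,fy=6,interpolation=cv2.INTER_CUBIC))"
```

```text
(no output)
```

View pics/w2c.png

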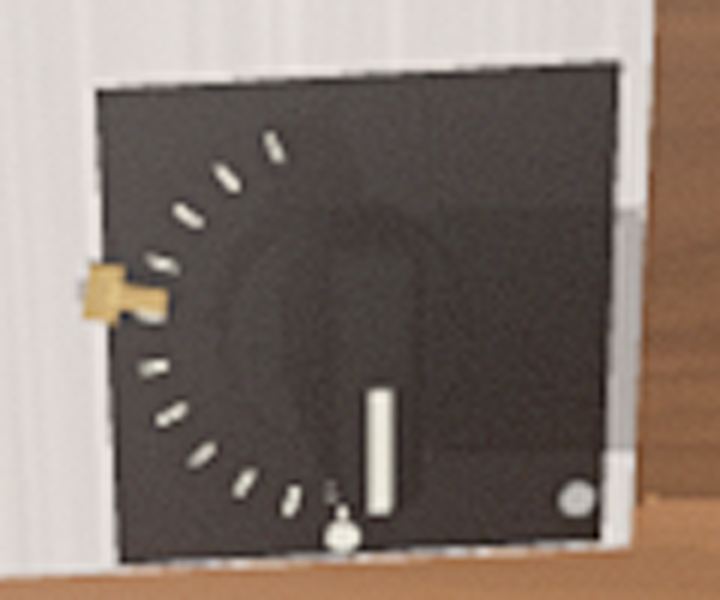

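The white line on the bar points down toward the off dot. I'll work out its angle in numbers.

```bash
cat >> h.py <<'E'
def barline(tag):
    p=cv2.imread(f"pics/{tag}.png"); C=cal("wrist"); h=cv2.cvtColor(p,cv2.COLOR_BGR2HSV); k=((h[...,2]>150)&(h[...,1]<60)).astype(np.uint8)
    n,l,s,cen=cv2.connectedComponentsWithStats(k)
    for i in range(1,n):
        w=(ray(cen[i],.075,C)[0,:2]-DIAL)@PR
        if np.hypot(*w)<.030 and 40<s[i,4]<200:
            q=(ray(np.argwhere(l==i)[:,::-1],.075,C)[:,:2]-DIAL)@PR; v=cv2.fitLine(q.astype(np.float32)*1000,cv2.DIST_L2,0,.01,.01).ravel()
            print("line centre",w*1000,"dir",v[:2],"angle mod pi",(np.pi-np.arctan2(v[1],v[0]))%np.pi, "angle by centre",np.pi-np.arctan2(w[1],w[0]))
E
python3 -c "
from h import *
barline('w2')"
```

```text
line centre [-12.19382961  -0.53577074] dir [ 0.999998   -0.00201505] angle mod pi 0.0020151138 angle by centre 6.239275691838962
line centre [-27.34015247   4.03452751] dir [0.5571707 0.830398 ] angle mod pi 2.161771 angle by centre 0.14651047214549218
```

```bash
cat >> h.py <<'E'
def cups(tag,xy,z=.28,yaw=0,rng=.13,zt=.044):
    "wrist view centred near xy; brass contours: centre/yaw/sizes on plane zt"
    env.reach([xy[0]-.09*np.cos(yaw),xy[1]-.09*np.sin(yaw),z],Q(yaw)); C=cal("wrist"); p,d=camera("wrist"); cv2.imwrite(f"pics/{tag}.png",p)
    h=cv2.cvtColor(p,cv2.COLOR_BGR2HSV); H,S,V=[h[...,i].astype(int) for i in range(3)]
    m=((H>17)&(H<34)&(S>110)&(V>60)).astype(np.uint8); m=cv2.morphologyEx(m,cv2.MORPH_CLOSE,np.ones((9,9)))
    out=[]
    for c in rect(m):
        f=fit(c,zt,C)
        if np.hypot(*(f[0]-xy))<rng and cv2.contourArea(c)>150:
            M=np.zeros(H.shape,np.uint8); cv2.drawContours(M,[c],-1,1,-1); u=cv2.boundingRect(c)
            dd=d[(cv2.erode(M,np.ones((5,5)))>0)&(d>0)]; R,t=C[1],C[2]
            yy,xx=np.nonzero((cv2.erode(M,np.ones((5,5)))>0)&(d>0)); q=np.c_[(xx-C[0]["cx"])/C[0]["fx"],(yy-C[0]["cy"])/C[0]["fy"],np.ones(len(xx))]*d[yy,xx,None]
            w=(q-t)@R
            print("cup",f[0].round(4),"yaw %.1f"%f[1],np.round(f[2],1),"zmed %.4f z90 %.4f"%(np.median(w[:,2]),np.percentile(w[:,2],90)),u); out.append(f)
    return out
E
python3 - <<'E'
from h import *
cups("w3",np.array([.5334,.225]),yaw=0)
print(st())
E
```

```text
cup [0.4974 0.2076] yaw -5.7 [37.  32.7] zmed 0.0278 z90 0.0289 (318, 114, 34, 36)
(13.975, array([0.4439, 0.2238, 0.2801]), 0.0447, array([ 0.4, -0.4,  0.5]))
```

View pics/w3.png

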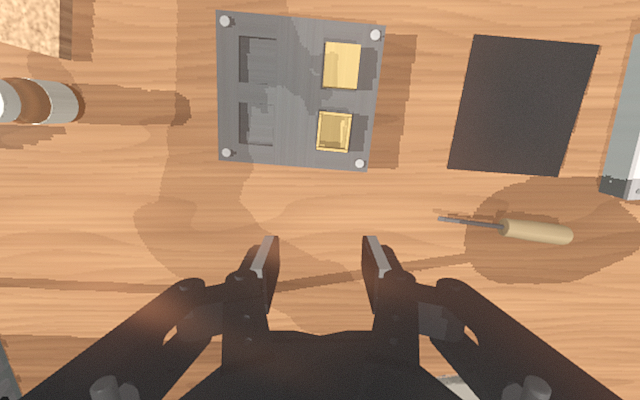

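The die shows a hollow-up cup at (334,132) and an upside-down cup at (341,65). I pick the hollow-up one first.

```bash
sed -i 's/(S>110)&(V>60)/(S>75)\&(V>60)/' h.py; cat >> h.py <<'E'
def pick(xy,yaw,zlow,op=.046,lift=.16,back=.003):
    "vertical pick: touch down (not below TCP z zlow), back off, grip; returns the TCP z of the grip"
    env.reach([*xy,lift],Q(yaw)); env.grip(op); env.movel([*xy,zlow+.025],.15)
    hit=env.movel([*xy,zlow],.04,stop_force=8); z=env.get_state()["tcp_pos"][2]
    if hit: z+=back; env.movel([*xy,z],.05)
    env.grip(0.0,50); print("gripped hit",hit,"z",z,st())
    env.movel([*xy,lift],.15); print("lifted",st()); return z
def put(xy,yaw,z,op=.046,high=.17):
    env.reach([*xy,high],Q(yaw)); s=st(); print("over",s)
    env.movel([*xy,z+.02],.15); hit=env.movel([*xy,z-.002],.03,stop_force=6); print("down hit",hit,st())
    env.grip(op); env.movel([*xy,high],.15)
E
python3 - <<'E'
from h import *
z=pick([.4977,.2075],np.radians(-5),.100)
env.reach([.55,.0,.2],Q(0))
put(NEST[1],PY,z+.007)
cups("w4",NEST[1],yaw=0,zt=.051)
E
```

```text
gripped hit True z 0.10337599094508593 (16.2833, array([0.4977, 0.2075, 0.1035]), 0.0325, array([-1.3, -0.1,  4.2]))
lifted (16.8083, array([0.4973, 0.2077, 0.1595]), 0.0327, array([ 0.3,  0.2, -0.8]))
over (18.4333, array([ 0.5503, -0.175 ,  0.1693]), 0.0325, array([ 0. ,  0.3, -1.3]))
down hit True (19.4917, array([ 0.5497, -0.1768,  0.1105]), 0.0329, array([-0.9,  0.8,  6.6]))
cup [ 0.5485 -0.1776] yaw 2.8 [39.7 34.1] zmed 0.0349 z90 0.0503 (303, 74, 36, 44)
```

Cup seated (rim at 50.3 mm, centre within 1 mm). Next is the upside-down cup: place it flat on the pad, then turn it over in two 90° steps with a tilted tool. I check joint continuity for these moves first.

```bash
python3 - <<'E'
from h import *
r=cups("w5",np.array([.5334,.225]),yaw=0)
for yd in (90,60,120):
  for t in (-50,0,40):
    for z in (.06,.16):
        q=kin.inverse_kinematics([.52,-.01,z],Q(np.radians(yd),np.radians(t))); print(yd,t,z,None if q is None else np.round(q,2))
r=min(r,key=lambda f:np.hypot(*(f[0]-[.5623,.2023])))
if np.hypot(*(r[0]-[.5623,.2023]))<.004:
    z=pick([.5622,.2022],np.radians(-5),.100); print(z)
E
```

```text
cup [0.5607 0.2016] yaw -4.1 [41.6 35.1] zmed 0.0448 z90 0.0458 (322, 42, 39, 47)
90 -50 0.06 [-0.03  0.85  0.38  2.   -1.25  1.23  1.3 ]
90 -50 0.16 [-0.28  0.77  0.75  2.02 -1.26  1.49  1.23]
90 0 0.06 [-0.41  0.64  0.4   2.1  -0.51  0.5   0.37]
90 0 0.16 [-0.56  0.48  0.59  2.08 -0.41  0.7   0.29]
90 40 0.06 [-0.95  0.91  0.73  2.06  0.15  0.6  -0.5 ]
90 40 0.16 [-0.99  0.71  0.79  2.06  0.27  0.78 -0.49]
60 -50 0.06 [ 0.82  0.85 -0.68  2.17 -1.35  0.38  1.16]
60 -50 0.16 [ 0.89  0.65 -0.77  2.18 -1.09  0.47  0.76]
60 0 0.06 [-0.48  0.66  0.49  2.11 -0.62  0.52 -0.05]
60 0 0.16 [-0.64  0.51  0.69  2.08 -0.49  0.72 -0.16]
60 40 0.06 [-0.8   0.95  0.69  1.88 -0.06  0.96 -0.69]
60 40 0.16 [-0.84  0.78  0.75  1.88  0.04  1.11 -0.68]
120 -50 0.06 [-0.17  0.95  0.51  1.8  -0.95  1.46  1.45]
120 -50 0.16 [-0.28  0.84  0.68  1.81 -0.93  1.62  1.4 ]
120 0 0.06 [-0.35  0.62  0.32  2.1  -0.4   0.48  0.8 ]
120 0 0.16 [-0.5   0.46  0.5   2.07 -0.34  0.69  0.75]
120 40 0.06 [-0.96  0.83  0.68  2.26  1.    0.26 -0.94]
120 40 0.16 [-1.12  0.66  0.9   2.25  0.55  0.37 -0.35]
gripped hit True z 0.10338839091365254 (24.975, array([0.5622, 0.2022, 0.1035]), 0.0327, array([ 0.1, -1. ,  3.1]))
lifted (25.5, array([0.5618, 0.2025, 0.1596]), 0.0328, array([-0.5,  0.9, -1.5]))
0.10338839091365254
```

```bash
cat >> h.py <<'E'
def axis(yaw,tilt): return np.array([-np.sin(tilt)*np.cos(yaw),-np.sin(tilt)*np.sin(yaw),-np.cos(tilt)])
L=.0705
def tip(p,yaw,tilt,back=0.): return np.array(p)-axis(yaw,tilt)*(L+back)
def roll(c,yaw,xc,h,al,be,d,out=None,op=.046,floor=.004):
    "grip with the tips xc along yaw from c at height h over the floor, tool tilted -al; turn by al+be; put down with the tips d over the floor"
    e=np.array([np.cos(yaw),np.sin(yaw),0]); P=np.array([*c,floor+h])+e*xc; out=np.array([*c,0.])if out is None else np.array([*out,0.])
    q=Q(yaw,-al); env.reach(tip(P,yaw,-al,.06),q); env.grip(op)
    if env.movel(tip(P,yaw,-al),.08,stop_force=10): print("touched",st())
    env.grip(0,50); print("grip",st())
    s=np.array(env.get_state()["tcp_pos"]); env.movel(s+[0,0,.10],.15)
    G=out*1.; G[2]=floor+d; t=tip(G,yaw,be); env.reach(t+[0,0,.05],Q(yaw,be)); print("turned",st())
    env.movel(t+[0,0,.012],.12); print("hit",env.movel(t-[0,0,.004],.03,stop_force=6),st(),"want z",t[2])
    env.grip(op); s=np.array(env.get_state()["tcp_pos"]); env.movel(s-axis(yaw,be)*.07,.12); print("free",st())
E
python3 - <<'E'
from h import *
y=np.pi/2; P=[.52,-.01]
put(P,y,.1034-.020)
roll(P,y,0.,.013,np.radians(50),np.radians(40),.020)
p,d=camera("side"); cv2.imwrite("pics/s1.png",cv2.resize(p[130:290,220:400],None,fx=4,fy=4,interpolation=cv2.INTER_CUBIC))
E
```

```text
over (26.9833, array([ 0.52  , -0.0095,  0.1696]), 0.0326, array([ 0.4,  0.4, -0.6]))
down hit True (28.2167, array([ 0.5198, -0.0099,  0.0834]), 0.0327, array([-1.3,  0.9,  5.9]))
grip (31.675, array([ 0.5203, -0.0648,  0.0627]), 0.0329, array([-0.7, -0.9,  3.8]))
turned (33.9833, array([0.5195, 0.0342, 0.1277]), 0.0329, array([-0.1,  0.1, -0.9]))
hit True (34.75, array([0.5204, 0.0347, 0.0867]), 0.0327, array([-0. ,  1.4,  6.1])) want z 0.07800613323988795
free (35.7667, array([0.5196, 0.0797, 0.1393]), 0.0462, array([ 0. , -1.2,  0. ]))
```

View pics/s1.png

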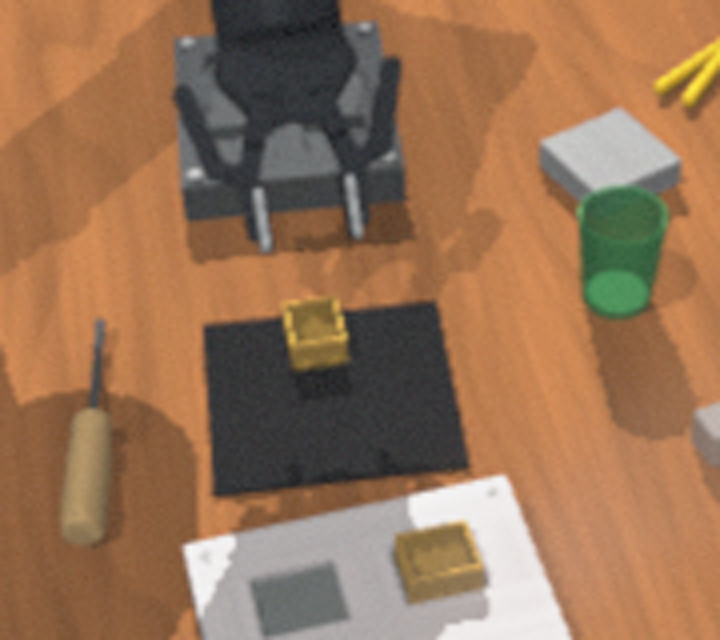

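The side view shows the cup at (317,335) near the pad's far edge, apparently already hollow up. I'll measure to confirm.

```bash
python3 - <<'E'
from h import *
cups("w6",np.array([.52,.02]),z=.24,yaw=0,zt=.024)
p=cv2.imread("pics/w6.png"); cv2.imwrite("pics/w6c.png",cv2.resize(p[0:200,200:440],None,fx=3,fy=3))
E
```

```text
cup [ 0.4802 -0.0065] yaw 0.3 [34.1 41.4] zmed 0.0081 z90 0.0243 (325, 118, 43, 36)
```

View pics/w6c.png

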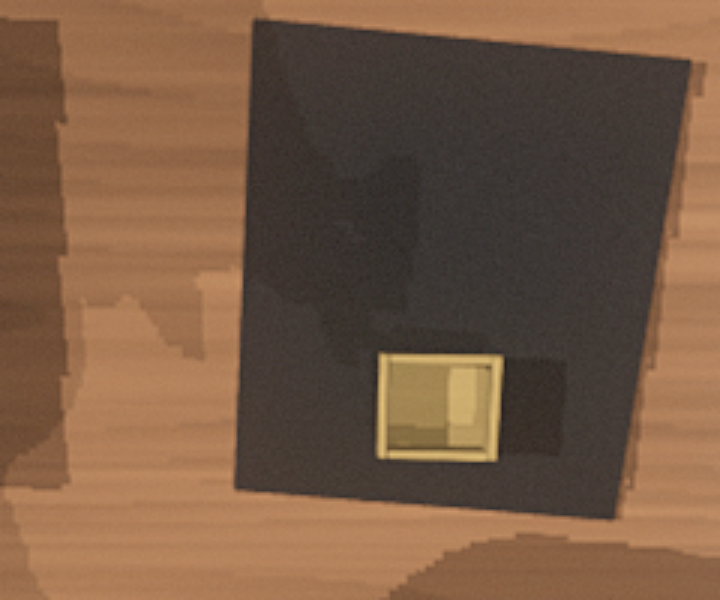

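The cup now lies flat and hollow up on the pad at (0.480, -0.0065), with its rim at 24 mm. I pick it vertically and place it in nest0.

```bash
python3 - <<'E'
from h import *
xy=np.array([.4802,-.0065])
r=cups("w7",xy,z=.24,yaw=np.pi/2*0,zt=.024); f=r[0]
assert np.hypot(*(f[0]-xy))<.01, f
z=pick(f[0],np.pi/2+np.radians(f[1]),.083)
if env.get_state()["opening"]>.028:
    put(NEST[0],PY,z+.027)
cups("w8",(NEST[0]+NEST[1])/2,yaw=0,zt=.051,z=.26); print(NEST)
p=cv2.imread("pics/w8.png"); cv2.imwrite("pics/w8c.png",cv2.resize(p[0:200,150:450],None,fx=2.5,fy=2.5))
E
```

```text
cup [ 0.4805 -0.0065] yaw 0.3 [33.9 41. ] zmed 0.0081 z90 0.0244 (298, 72, 44, 39)
cup [ 0.3728 -0.0524] yaw -8.6 [24.2 84. ] zmed 0.0251 z90 0.0266 (323, 186, 78, 29)
gripped hit False z 0.0829638882400332 (40.3, array([ 0.4807, -0.0066,  0.0834]), 0.0329, array([-1.,  0.,  4.]))
lifted (40.9667, array([ 0.4801, -0.0063,  0.1595]), 0.0324, array([-0.9,  0.1, -1.5]))
over (41.8167, array([ 0.4736, -0.1799,  0.169 ]), 0.0327, array([-0.5,  0.2, -1.2]))
down hit True (42.8667, array([ 0.4738, -0.1808,  0.1104]), 0.0328, array([-1.2,  1.3,  7.2]))
cup [ 0.5476 -0.1777] yaw 2.9 [41.1 34. ] zmed 0.0351 z90 0.0513 (299, 24, 40, 52)
cup [ 0.4738 -0.1814] yaw 1.3 [39.8 33.9] zmed 0.0350 z90 0.0509 (305, 113, 36, 43)
[array([ 0.47392594, -0.18086277]), array([ 0.54982178, -0.17688524]), array([ 0.56735295, -0.28211194])]
```

View pics/w8c.png

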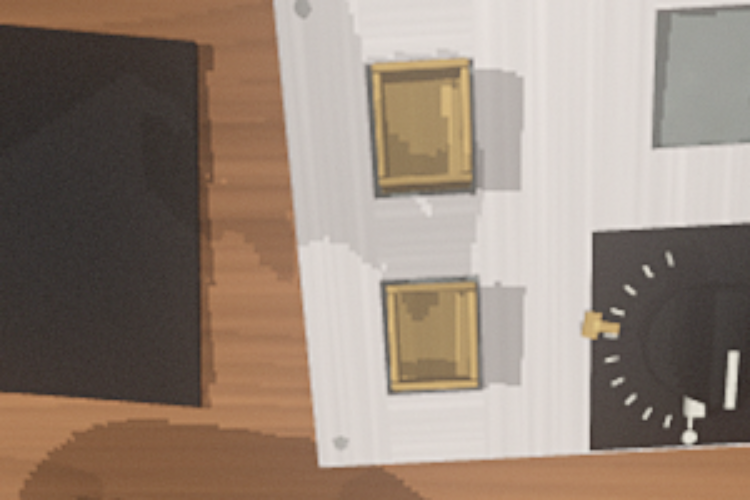

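Both cups are seated hollow up and the pointer is at the dot. Now set the dial to the wedge at about 1.743 rad (corrected by the tick marks), and check the result.

```bash
cat >> h.py <<'E'
def wedge(tag):
    p=cv2.imread(f"pics/{tag}.png"); C=cal("wrist"); h=cv2.cvtColor(p,cv2.COLOR_BGR2HSV); H,S,V=[h[...,i].astype(int) for i in range(3)]
    n,l,s,cen=cv2.connectedComponentsWithStats(((H>15)&(H<35)&(S>75)&(V>90)).astype(np.uint8))
    for i in range(1,n):
        w=(ray(cen[i],.039,C)[0,:2]-DIAL)@PR
        if .03<np.hypot(*w)<.048 and s[i,4]>15: print("wedge",s[i,4],"r %.1f ang %.4f"%(np.hypot(*w)*1000,np.pi-np.arctan2(w[1],w[0])))
E
python3 - <<'E'
from h import *
turn(PY,-1.743); marks("w9"); barline("w9"); wedge("w9"); print(st())
p=cv2.imread('pics/w9.png');cv2.imwrite('pics/w9c.png',cv2.resize(p[130:230,310:430],None,fx=6,fy=6,interpolation=cv2.INTER_CUBIC))
E
```

```text
bar (46.3917, array([ 0.4728, -0.2867,  0.1227]), 0.0132, array([-0.4,  1.7,  5.8]))
turned (48.3917, array([ 0.4725, -0.2869,  0.1227]), 0.0134, array([-2.2, -0.5,  0.4])) [-0.33493788  0.66346866 -0.0568739 ]
9 r 33.8 ang 2.803
9 r 33.4 ang 2.525
7 r 32.9 ang 2.242
8 r 33.4 ang 1.957
58 r 24.7 ang 1.669
8 r 33.6 ang 1.678
86 r 10.6 ang 0.511
10 r 33.7 ang 1.388
8 r 33.3 ang 1.112
9 r 33.5 ang 0.833
9 r 33.2 ang 0.543
8 r 33.5 ang 0.263
35 r 39.0 ang 6.272
line centre [11.02900895 27.03153796] dir [0.324351  0.9459368] angle mod pi 1.901122 angle by centre 1.958184660796122
line centre [0.77659345 9.93563525] dir [0.1611714  0.98692644] angle mod pi 1.7326739 angle by centre 1.6488001692460883
wedge 88 r 39.2 ang 1.7514
(50.6667, array([ 0.4721, -0.2371,  0.2593]), 0.0452, array([ 0.3, -0.2, -0.5]))
```

View pics/w9c.png

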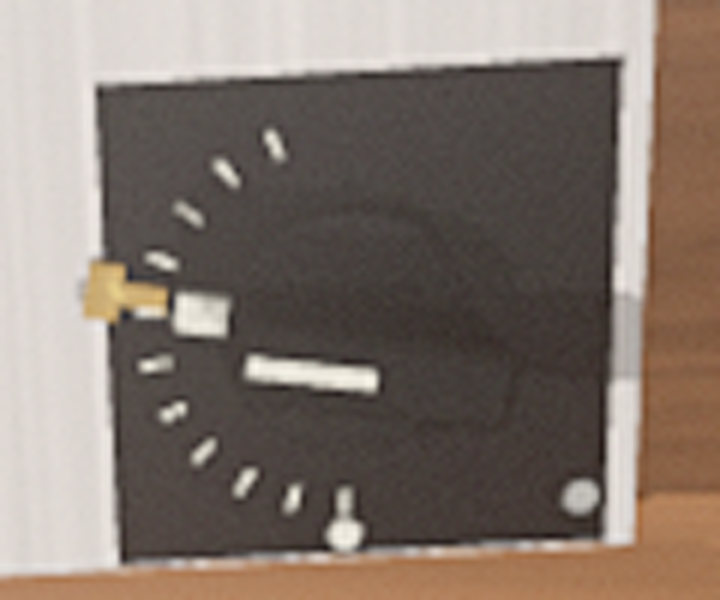

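```bash
cat > ang.py <<'E'
from h import *
from scipy.optimize import least_squares
import sys
tag=sys.argv[1]; C=cal("wrist"); p=cv2.imread(f"pics/{tag}.png"); h=cv2.cvtColor(p,cv2.COLOR_BGR2HSV); H,S,V=[h[...,i].astype(int) for i in range(3)]
n,l,s,cen=cv2.connectedComponentsWithStats(((V>150)&(S<60)).astype(np.uint8))
def pl(uv,z): return (ray(uv,z,C)[:,:2]-DIAL)@PR
for z0 in (.036,.038,.040):
    T=[]
    for i in range(1,n):
        w=pl(cen[i],z0)[0]; a=np.pi-np.arctan2(w[1],w[0]); k=round(a/.28)
        if .031<np.hypot(*w)<.036 and 6<=s[i,4]<=12 and 1<=k<=10 and k!=6: T.append((k,*w))
    T=np.array(T)
    g=lambda x:(np.c_[x[0]+x[2]*np.cos(np.pi-.28*T[:,0]+x[3]),x[1]+x[2]*np.sin(np.pi-.28*T[:,0]+x[3])]-T[:,1:]).ravel()
    x=least_squares(g,[0,0,.034,0],x_scale=[1e-3,1e-3,1e-2,1e-2]).x
    m=((H>15)&(H<35)&(S>75)&(V>90)).astype(np.uint8); N,LL,SS,CC=cv2.connectedComponentsWithStats(m)
    for i in range(1,N):
        for dz in (.0015,.003):
            w=pl(CC[i],z0+dz)[0]-x[:2]
            if .03<np.hypot(*w)<.048 and SS[i,4]>15: print(z0,dz,len(T),"fit",(x*1000).round(1),"res",np.abs(g(x)).max().round(5),"wedge r %.1f ang %.4f"%(np.hypot(*w)*1000,np.pi-np.arctan2(w[1],w[0])+x[3]))
print("subtract-> line angle correction: +",x[3])
E
python3 ang.py w9; python3 ang.py w2
```

```text
0.036 0.0015 9 fit [-1.  -1.  34.1  6.4] res 0.00044 wedge r 40.3 ang 1.7684
0.036 0.003 9 fit [-1.  -1.  34.1  6.4] res 0.00044 wedge r 40.4 ang 1.7766
0.038 0.0015 9 fit [-0.5 -0.7 33.9  6.4] res 0.00044 wedge r 40.1 ang 1.7685
0.038 0.003 9 fit [-0.5 -0.7 33.9  6.4] res 0.00044 wedge r 40.2 ang 1.7767
0.04 0.0015 9 fit [ 0.1 -0.4 33.6  6.4] res 0.00043 wedge r 39.8 ang 1.7685
0.04 0.003 9 fit [ 0.1 -0.4 33.6  6.4] res 0.00043 wedge r 39.9 ang 1.7768
subtract-> line angle correction: + 0.006394291987295295
0.036 0.0015 9 fit [-1.7 -0.9 34.  -1.5] res 0.00049 wedge r 40.3 ang 1.7720
0.036 0.003 9 fit [-1.7 -0.9 34.  -1.5] res 0.00049 wedge r 40.4 ang 1.7802
0.038 0.0015 9 fit [-1.2 -0.6 33.8 -1.5] res 0.00048 wedge r 40.0 ang 1.7720
0.038 0.003 9 fit [-1.2 -0.6 33.8 -1.5] res 0.00048 wedge r 40.1 ang 1.7803
0.04 0.0015 9 fit [-0.7 -0.3 33.6 -1.5] res 0.00048 wedge r 39.7 ang 1.7721
0.04 0.003 9 fit [-0.7 -0.3 33.6 -1.5] res 0.00048 wedge r 39.8 ang 1.7804
subtract-> line angle correction: + -0.0015324839413287344
```

The wedge fit gives about 1.77. To settle it without parallax, I look from directly above the dial axis.

```bash
cat > ang2.py <<'E'
from h import *
import sys
from scipy.optimize import least_squares
tag=sys.argv[1]
for k in range(2):
    s=np.array(env.get_state()["tcp_pos"]); 
    if k==0: env.reach([DIAL[0]-.07,DIAL[1],.22],Q(0))
    else:
        C=cal("wrist"); o=(-C[1].T@C[2])[:2]; env.movel([*(s[:2]+DIAL-o),.22])
env.dwell(.3); C=cal("wrist"); p,d=camera("wrist"); cv2.imwrite(f"pics/{tag}.png",p); print("cam-dial",(-C[1].T@C[2])[:2]-DIAL)
c=proj([[*DIAL,.04]],C)[0].astype(int); cv2.imwrite(f"pics/{tag}c.png",cv2.resize(p[max(0,c[1]-60):c[1]+60,c[0]-70:c[0]+70],None,fx=5,fy=5,interpolation=cv2.INTER_CUBIC))
h=cv2.cvtColor(p,cv2.COLOR_BGR2HSV); H,S,V=[h[...,i].astype(int) for i in range(3)]
n,l,s,cen=cv2.connectedComponentsWithStats(((V>150)&(S<60)).astype(np.uint8))
pl=lambda uv,z:(ray(uv,z,C)[:,:2]-DIAL)@PR
ag=lambda w:np.pi-np.arctan2(w[1],w[0])
W=[(s[i,4],pl(cen[i],.038)[0],i) for i in range(1,n)]
for a,w,i in W:
    if a>5 and np.hypot(*w)<.048: print("white",a,"r %.1f ang %.4f"%(np.hypot(*w)*1000,ag(w)))
T=np.array([(round(ag(w)/.28),*w) for a,w,i in W if .0315<np.hypot(*w)<.036 and 5<a<40 and 1<=round(ag(w)/.28)<=10 and round(ag(w)/.28)!=6])
g=lambda x:(np.c_[x[0]+x[2]*np.cos(np.pi-.28*T[:,0]+x[3]),x[1]+x[2]*np.sin(np.pi-.28*T[:,0]+x[3])]-T[:,1:]).ravel()
x=least_squares(g,[0,0,.034,0],x_scale=[1e-3,1e-3,1e-2,1e-2]).x; print("fit",len(T),(x*1000).round(2),"res",np.abs(g(x)).max())
for z,nm in ((.075,"line"),(.05,"pointer")):
    for a,w,i in W:
        q=pl(np.argwhere(l==i)[:,::-1],z)-x[:2]; m=q.mean(0); r=np.hypot(*m)
        if a>60 and r<.03:
            v=cv2.fitLine(q.astype(np.float32)*1000,cv2.DIST_L2,0,.01,.01).ravel(); print(nm,a,"r %.1f"%(r*1000),"centre ang %.4f"%(ag(m)+x[3]),"dir %.4f"%((ag(v[:2])+x[3])%np.pi))
n,l,s,cen=cv2.connectedComponentsWithStats(((H>15)&(H<35)&(S>75)&(V>90)).astype(np.uint8))
for i in range(1,n):
    w=pl(cen[i],.0405)[0]-x[:2]
    if .03<np.hypot(*w)<.048 and s[i,4]>15:
        q=pl(np.argwhere(l==i)[:,::-1],.0405)-x[:2]; v=cv2.fitLine(q.astype(np.float32)*1000,cv2.DIST_L2,0,.01,.01).ravel()
        print("wedge",s[i,4],"r %.1f ang %.4f"%(np.hypot(*w)*1000,ag(w)+x[3]),"dir %.4f"%((ag(v[:2])+x[3])%np.pi))
E
python3 ang2.py w10
```

```text
cam-dial [9.70310445e-05 3.82176306e-04]
white 11 r 33.1 ang 2.8074
white 12 r 33.1 ang 2.5169
white 14 r 33.1 ang 2.2301
white 13 r 33.3 ang 1.9405
white 192 r 17.7 ang 1.6847
white 12 r 33.3 ang 1.3710
white 12 r 33.4 ang 1.0908
white 12 r 34.3 ang 0.8135
white 12 r 34.2 ang 0.5289
white 13 r 34.6 ang 0.2543
white 11 r 34.5 ang 6.2700
white 37 r 40.6 ang 6.2674
fit 9 [-0.69 -0.6  33.98  4.15] res 0.00034780824048525824
line 192 r 15.8 centre ang 1.7284 dir 1.7252
pointer 192 r 17.5 centre ang 1.7241 dir 1.7252
wedge 139 r 40.1 ang 1.7723 dir 1.7454
```

View pics/w10c.png

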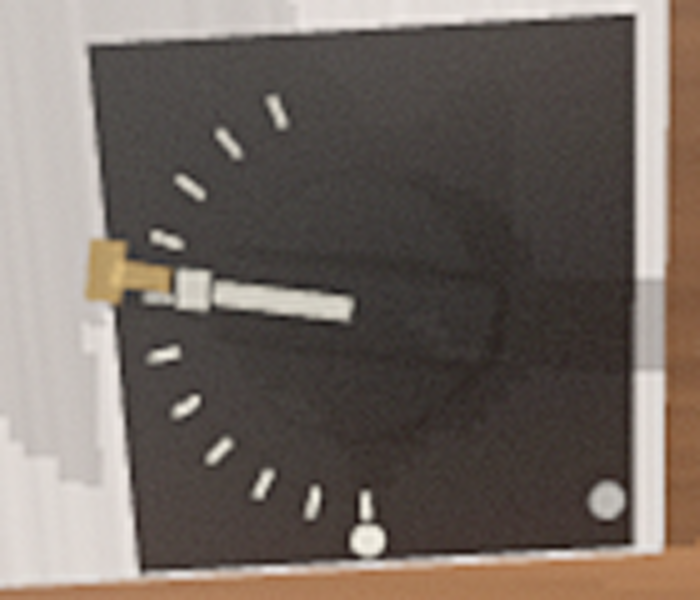

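The overhead view shows the pointer line about 0.043 rad short of the wedge stem (147,276), so I nudge it clockwise.

```bash
python3 -c "
from h import *
turn(PY-1.728,-.055)"; python3 ang2.py w11 | tail -4
```

```text
bar (54.55, array([ 0.4725, -0.2872,  0.1226]), 0.0133, array([-2.1,  0.7,  6.4]))
turned (55.05, array([ 0.4725, -0.2872,  0.1227]), 0.0133, array([-0.4,  0.3,  0.7])) [ 0.01990134  0.10962705 -0.11204349]
fit 9 [-0.62 -0.59 34.03  4.85] res 0.0002923621992037759
line 185 r 14.8 centre ang 1.7814 dir 1.8019
pointer 185 r 16.4 centre ang 1.7783 dir 1.8019
wedge 141 r 40.0 ang 1.7692 dir 1.7386
```

View pics/w11c.png

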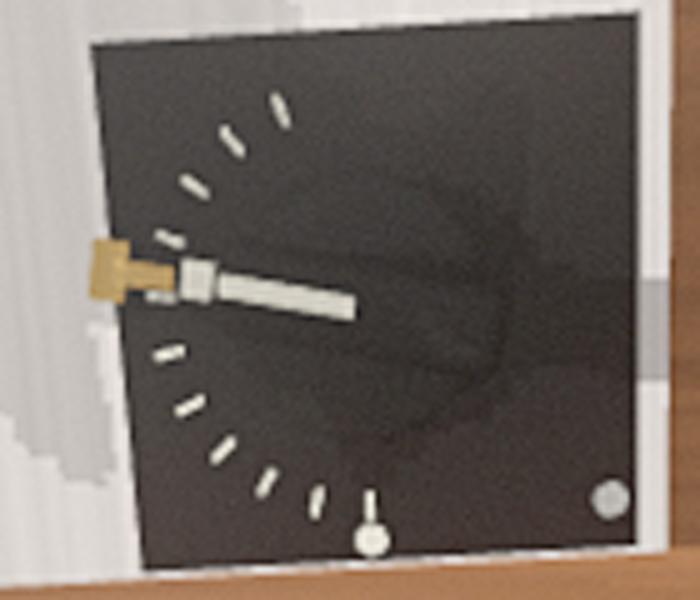

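The pointer now lines up with the wedge (stem at (150,276), about 0.01 rad off). I retreat, make a final check of the scene, and hand in.

```bash
python3 - <<'E'
from h import *
cups("w12",(NEST[0]+NEST[1])/2,yaw=0,zt=.051,z=.26)
env.goto_joints([-1.303,0.477,0.022,1.555,-0.011,1.109,-0.083]); p,d=camera("top"); cv2.imwrite("pics/top9.png",p); print(st())
E
```

```text
cup [ 0.5482 -0.1778] yaw 2.9 [39.8 33.9] zmed 0.0351 z90 0.0511 (299, 24, 39, 51)
cup [ 0.4736 -0.1818] yaw 2.3 [40.  34.2] zmed 0.0349 z90 0.0506 (304, 113, 37, 44)
(61.5917, array([0.249 , 0.6275, 0.3041]), 0.0453, array([-0.3, -0.1,  0.8]))
```

View pics/top9.png

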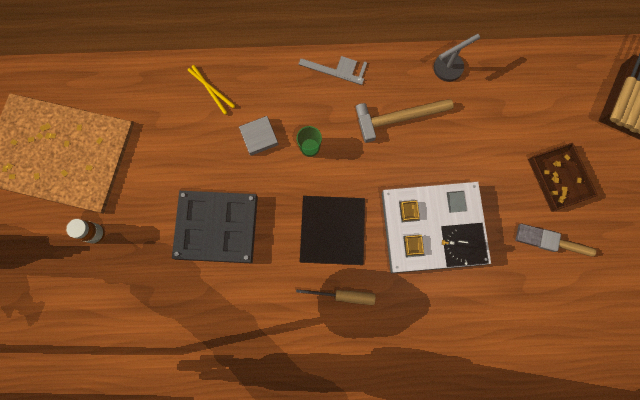

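The die is empty, both cups sit in nests at (410,211) and (414,245), and the jar stands at (310,140).

```bash
python3 -c "
from cell import job
print(job.job_done())"
```

```text
the job is handed in; nothing more can be done
None
```

The job is handed in after about 62 s of the 210 s allowed: the dial was turned to off first, both cups are seated hollow up in their nests, the dial is set to within about 0.01 rad of the wedge, and the jar is still standing.

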